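# Unstack the crimp tooling onto its marked mats

### The job

The crimp tooling has been left in one pile. Take the pile apart from the top down, one piece at a time, and set each piece upright on the black mat that carries its white outline, covering the outline squarely. Set the pieces down, do not drop or tip them, and leave the choke and the tape roll where they are.

Things in the scene. Friction and masses are not known exactly. Their poses are not given: they have to be found in the camera images.
- die: The crimp die insert on top of the pile: a dark steel block 45 mm long (its x) by 16 mm wide (its y), 16 mm high, plus a light rib 4 mm high on top that cannot be gripped. Origin at the centre of its underside, z up. Grip it across the 16 mm. 0.15 kg. It lies on the spacer, about 63 mm above the table. (Mind the screen of the press when the arm swings: it hangs to the right of the work, at x 0.48 to 0.75 m, y -0.15 to -0.08 m, from 0.42 m above the table upward.)
- spacer: The brass spacer below the die insert: a plain solid disc 44 mm in diameter, 18 mm high. Origin at the centre of its underside, z up. About 0.2 kg. It lies on the parts case.
- parts_case: The small parts case below the spacer: a grey plastic box with a black lid that is shut and stays shut, 60 mm along its y and 45 mm along its x (51 mm with the lip at the -x side), 27 mm high. Origin at the centre of its underside, z up. Best gripped across the 60 mm (along its y). About 0.12 kg. It lies on the plate.
- plate: The blue tooling plate with four small steel screws, at the bottom of the pile, lying on the table: 120 mm (its x) by 62 mm (its y), 18 mm high. Origin at the centre of its underside, z up. Grip it across the 62 mm. About 0.36 kg.
- mat_die: Mat 76 x 76 mm with a small slim white outline, 45 mm (along the mat's x) by 16 mm: the place of the die insert. Black rubber, 3 mm thick, fixed to the table at a slight angle; origin at the centre of its underside, z up; the outline is centred on the origin and flush with the top (z = 3 mm).
- mat_spacer: Mat 76 x 76 mm with a round white outline 44 mm across: the place of the spacer; which way round the spacer is turned does not matter. Black rubber, 3 mm thick, fixed to the table at a slight angle; origin at the centre of its underside, z up; the outline is centred on the origin and flush with the top (z = 3 mm).
- mat_case: Mat 76 x 76 mm with a nearly square white outline, 49 mm (along the mat's x) by 60 mm (along its y): the place of the parts case, its x along the mat's x, either way round. Black rubber, 3 mm thick, fixed to the table at a slight angle; origin at the centre of its underside, z up; the outline is centred on the origin and flush with the top (z = 3 mm).
- mat_plate: Mat 136 x 76 mm with a large white outline, 120 mm (along the mat's x) by 62 mm: the place of the tooling plate. Black rubber, 3 mm thick, fixed to the table at a slight angle; origin at the centre of its underside, z up; the outline is centred on the origin and flush with the top (z = 3 mm).
- choke: Bystander, loose: a wound choke with a yellow-green band, a short upright drum 71 mm in diameter, 70 mm high. Origin at the centre of its underside. It stands among the mats.
- tape_roll: Bystander, loose: a flat roll of yellow tape, 70 mm in diameter, 18 mm high. Origin at the centre of its underside.
Mind the look-alikes: they are no part of the job. Of the things shaped like the spacer, the brass one is meant.

How it is judged:
By the outcome, as a careful person would: the job done as asked, in the order asked, and still so for the second after the job is handed in, with the robot touching nothing.
It also fails if it takes over 120 s, if anything falls off the work surface, if the arm or the gripper's body presses on something with over 40 N, if the wrist force passes 120 N, or if a joint passes its speed limit or range.

### The arm

A 6-joint arm with a two-finger parallel gripper is mounted at the origin on a cart in front of the work surface, level with it; the furniture and walls round the work are solid. World frame = base frame: x ahead of the robot, y to its left, z up, the work surface at z = 0. Lengths are in m, angles in degrees, forces in N, time in s.
With the tool pointing down it reaches from about 0.2 to 0.875 m from the base axis. Payload 3.4 kg.
Tool frame: the origin (TCP) lies midway between the tips of the shut fingers; the grasp point (between the pads) lies 19 mm behind it; z points along the fingers, y is the line along which they close (so a half turn about z gives the same grasp; the last joint's range is limited). The gripper opens to 94 mm and grips with 3 to 60 N. Pads are 16 mm wide; open, the fingers measure 119 mm over their backs; the gripper's body (75 mm by 177 mm) begins 78 mm behind the grasp point.
Start: joints at [67.265, 15.808, 86.224, -0, 77.962, -6.933], TCP at [0.157, 0.553, 0.205] pointing down, gripper open.
Joint ranges: [-165.64, 165.64], [-43.16, 119.46], [12.63, 154.43], [-67.54, 247.53], [6.08, 155.33], [-154.97, 154.97]. Speed limits (degrees/s): [147.25, 147.25, 180, 180, 180, 180].

### API

Orientations are given as [roll, pitch, yaw] about the fixed x, y, z axes, in that order (R = Rz(yaw) Ry(pitch) Rx(roll)).
In Python, from rig import arm, grab_frame, recognise gives the robot as it stands.
- The arm moves only by the tool apply_moves, never from a script. Its arguments are lists of equal length, an entry for each row: "linear": the shift along the tool's x, y, z in cm, a list of three; "turn": the turn, a rotation vector about the tool's x, y, z in degrees, a list of three; "fingers": the finger opening in cm, from 0 to 9.4. In form: {"linear": [[x, y, z], ...], "turn": [[wx, wy, wz], ...], "fingers": [fingers, ...]}. A call has 1 to 5 rows; each row shifts and turns the commanded pose from where the row before left it, along the tool's axes as they then stand; what a row does not reach is not made up. A row lasts 1/8 s, in which the tool goes at most 62.5 mm and 10.7 degrees, less where a joint would pass 70% of its speed; a pose out of reach is approached as far as the arm can. A call with a gripper value outside its range is refused whole. The fingers move at their own pace and stop on an object; "newtons" is the grip in N (left out, the last holds). Time passes only in rows, so rows that do not move let the fingers close. It gives the time, the measured TCP pose, the force, the opening and the grip force at its end, in the units of the state.
- arm.observe(): the state, without advancing time (a new reading comes with each control period).
- grab_frame(name): name is "side" or "top"; returns a dict with "frame" (420x560x3 uint8, blue, green, red), "range_z" (420x560 float32, m along the optical axis (not along the pixel's ray), 0 where there is no reading), "fx", "fy", "cx", "cy" (pixels), "k1" (the pictures are not rectified: a ray, as slopes to the right and down, at radius r is drawn at 1 + k1 r^2 times it, then the intrinsics apply), "R" (3x3) and "t" (3): a world point X has camera coordinates R X + t. Camera axes: x right, y down, z forward; pixel columns grow to the right and rows downward; lengths in m; the calibration is good to about 2 mm. A picture is of the moment at which its call begins.
- arm.sign_off(): hands the job in; it is judged then, once.
Trained networks look in a picture, given as the dict that the camera call returned (one of the last four; its "shot" number tells which), for a name from the list of things; names that differ only in an ending like _2 or _b are one class to them, and where a whole thing is asked for, a point or a joint stands for the part that bears it (a point fixed in the world has none). Each returns a list of dicts, best first, with "confidence" (0 to 1); they miss things now and then, are a little off and sometimes report something else, mostly with a low value. They report only what shows in the picture. A call takes as long as a camera call. They do not tell look-alikes from the thing itself.
- recognise(name, picture): "bbox" ([left, top, right, bottom] in pixels, round what is visible of it).
The state is a dict: "t": time; "q": joint angles; "dq": joint speeds; "joint_torque": joint torques, N m; "tcp_pos": TCP position; "ee_rot": TCP orientation; "ft_force": force on the tool from outside, world axes, zero at the start; "moment": the same for the moment, N m; "opening": finger opening in m; "grasp_force": force on a finger pad.
Only numpy, scipy, OpenCV 4.12 (cv2) and the standard library are available. Lean on these libraries where they do the work, as an engineer would, in place of code of your own. Each camera call takes 0.05 s, during which the arm holds its last target. There are 200 camera calls.

## Working session

There is one attempt and no reset: what is moved stays moved. The work goes in short steps, Python scripts to look and compute and a tool call to move; the robot and the scene stay as the last step left them, time stands still between calls to the robot, and variables do not carry over. Pictures are saved under pics/ and viewed, at most 14 in all, crops included, and the job is handed in when it is done.

Besides the shell and the picture viewer there is one more tool, called after "Call:" in YAML: its name, and indented under it one key for each argument. apply_moves: Moves the arm, as the interface text tells. Its arguments: {"type":"object","properties":{"linear":{"type":"array"},"turn":{"type":"array"},"fingers":{"type":"array"},"newtons":{"type":"number"}},"required":["linear","turn","fingers"]}

```bash
ls; mkdir -p pics
python3 - <<'E'
from rig import arm, grab_frame, recognise
import cv2,numpy as np,pickle
print(arm.observe())
for n in("top","side"):
    f=grab_frame(n); cv2.imwrite(f"pics/{n}0.png",f["frame"]); pickle.dump(f,open(f"{n}0.pkl","wb"))
    print(n,f["R"],f["t"],f["fx"],f["fy"],f["cx"],f["cy"],f["k1"])
    for k in "die spacer parts_case plate mat_die mat_spacer mat_case mat_plate choke tape_roll".split():
        print(k,[(np.round(d["bbox"]).astype(int).tolist(),round(d["confidence"],2)) for d in recognise(k,f)[:3]])
E
```

```text
pics
{'t': 0.0, 'q': array([ 6.72646940e+01,  1.58463775e+01,  8.62945590e+01, -2.11448268e-03,
        7.79619352e+01, -6.93018561e+00]), 'dq': array([-0.06097446,  0.00310298, -0.01394429, -0.03441288, -0.04861698,
       -0.0425035 ]), 'joint_torque': array([ 9.45886095e-04, -4.04570174e+01, -2.37230533e+01,  7.05764489e-02,
        3.41468921e-02, -1.46273801e-04]), 'tcp_pos': array([0.15638184, 0.55273228, 0.20462174]), 'ee_rot': array([-1.79897631e+02, -1.03603849e-02,  1.64195313e+02]), 'ft_force': array([-0.34170311, -0.19122658, -0.55469225]), 'moment': array([0.01060587, 0.00264154, 0.05594617]), 'grasp_force': 0.0, 'opening': 0.09405183984643668}
top [[-0.01149847 -0.99992308  0.00464979]
 [-0.98382624  0.01048184 -0.17881849]
 [ 0.178756   -0.00663072 -0.98387109]] [0.10207456 0.52486164 0.86866837] 429.2991750691341 429.2991750691341 285.33400317749886 202.28952941607892 -0.02062030614430488
die [([291, 189, 304, 212], 0.76), ([286, 189, 307, 211], 0.49)]
spacer [([287, 190, 306, 211], 0.71), ([242, 251, 260, 270], 0.63)]
parts_case [([280, 191, 310, 210], 0.79)]
plate [
[... 427 characters left out ...]
246]
 [-0.28277852 -0.56518141 -0.77498792]
 [ 0.31331428  0.70921886 -0.63154   ]] [-0.41127733  0.24773094  0.64876469] 418.35874460122375 418.35874460122375 281.84887844276454 214.10774365080783 0.040656309223300595
die [([290, 208, 307, 221], 0.58)]
spacer [([216, 216, 239, 237], 0.71), ([291, 217, 312, 232], 0.59)]
parts_case [([244, 292, 281, 330], 0.67), ([281, 221, 320, 246], 0.61), ([291, 217, 314, 231], 0.15)]
plate [([276, 219, 334, 267], 0.82)]
mat_die [([228, 238, 277, 275], 0.59)]
mat_spacer [([244, 171, 279, 195], 0.9)]
mat_case [([325, 213, 374, 244], 0.87)]
mat_plate [([277, 160, 322, 194], 0.6)]
choke [([204, 166, 233, 208], 0.96), ([243, 171, 276, 196], 0.32)]
tape_roll []
```

Run:
```python
import cv2
a=cv2.imread("pics/top0.png")[125:295,150:390];cv2.imwrite("pics/t1.png",cv2.resize(a,None,fx=3.3,fy=3.3,interpolation=cv2.INTER_CUBIC))
a=cv2.imread("pics/side0.png");cv2.imwrite("pics/s1.png",cv2.resize(a[130:340,180:400],None,fx=2.8,fy=2.8,interpolation=cv2.INTER_CUBIC))
```

```text
(no output)
```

View pics/t1.png

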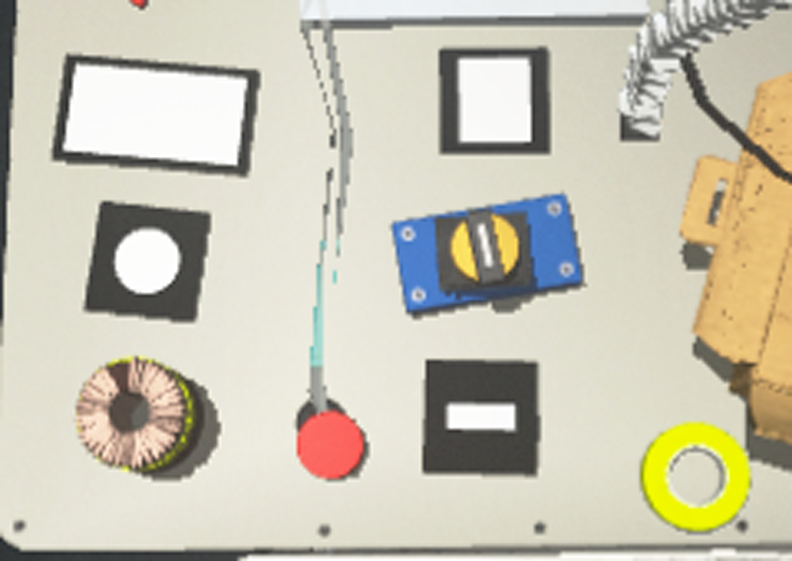

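View pics/s1.png

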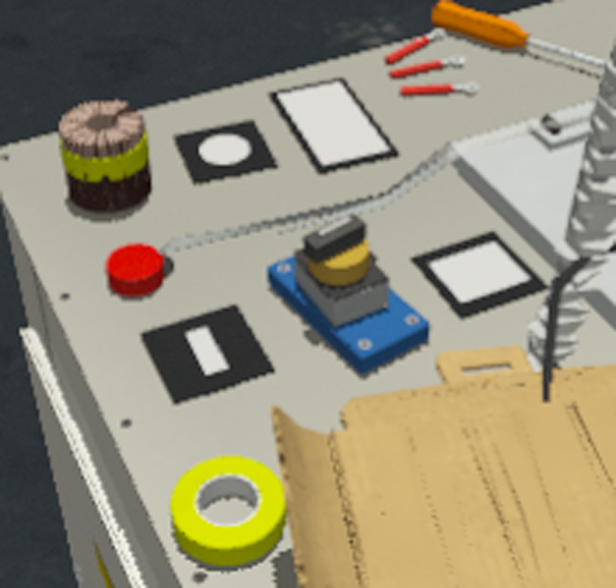

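View pics/top0.png

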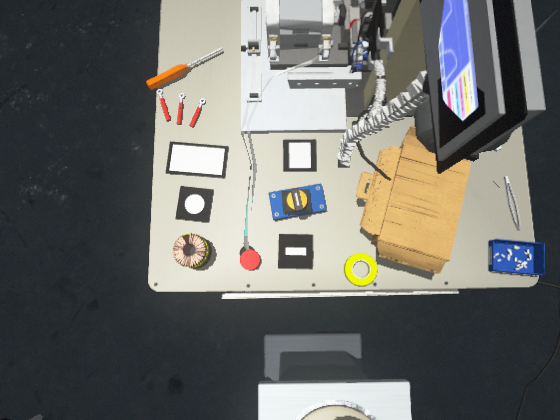

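```bash
cat > h.py <<'E'
import cv2,numpy as np,pickle
def rays(f,px):
    px=np.asarray(px,float).reshape(-1,2); d=(px-[f["cx"],f["cy"]])/[f["fx"],f["fy"]]; s=d.copy()
    for _ in range(8): s=d/(1+f["k1"]*(s**2).sum(1,keepdims=True))
    return s
def plane(f,px,z):
    R,t=np.array(f["R"]),np.array(f["t"]); v=np.c_[rays(f,px),np.ones(len(np.reshape(px,(-1,2))))]@R; c=-R.T@t
    return c+v*((z-c[2])/v[:,2:])
def cloud(f,box):
    l,t_,r,b=box; u,v=np.meshgrid(np.arange(l,r),np.arange(t_,b)); Z=f["range_z"][t_:b,l:r].ravel()
    px=np.c_[u.ravel(),v.ravel()]; P=np.c_[rays(f,px),np.ones(len(px))]*Z[:,None]
    return (P-np.array(f["t"]))@np.array(f["R"]), f["frame"][t_:b,l:r].reshape(-1,3), px
def region(f,mask,box,z):
    """largest blob of mask in box -> world minAreaRect on plane z + centroid"""
    l,t,r,b=box; m=mask[t:b,l:r].astype(np.uint8)
    n,lab,st,ce=cv2.connectedComponentsWithStats(m); k=1+st[1:,4].argmax()
    ys,xs=np.nonzero(lab==k); P=plane(f,np.c_[xs+l,ys+t],z)
    c,s,a=cv2.minAreaRect((P[:,:2]*1000).astype(np.float32)); 
    return P.mean(0)[:2]*1000,np.array(c),s,a,P
E
python3 - <<'E'
from h import *
B={"top":dict(die=(279,231,315,270),spacer=(173,183,215,224),case=(280,137,318,172),plate=(163,140,232,179)),
"side":dict(die=(228,238,279,275),spacer=(242,171,281,197),case=(325,211,376,245),plate=(274,156,324,194))}
for n in B:
    f=pickle.load(open(n+"0.pkl","rb")); g=f["frame"].astype(int)
    for k,b in B[n].items():
        mn,mx=g.min(2),g.max(2)
        for lab,m in(("white",mn>(200 if 1 else 0)),("black",mx<100)):
            ce,c,s,a,P=region(f,m,b,.003); print(n,k,lab,ce.round(1),c.round(1),np.round(s,1),round(a,1))
    box=(260,180,335,222) if n=="top" else (270,200,340,270)
    X,col,px=cloud(f,box)
    for lo,hi in((.079,.09),(.070,.079),(.055,.0695),(.04,.05),(.014,.022),(-.01,.008)):
        s=(X[:,2]>lo)&(X[:,2]<hi); 
        if s.sum()<8: print(lo,s.sum());continue
        P=X[s,:2]*1000; c,sz,a=cv2.minAreaRect(P.astype(np.float32)); print(n,lo,s.sum(),"z",np.median(X[s,2]).round(4),"mean",P.mean(0).round(1),"rect",np.round(c,1),np.round(sz,1),round(a,1))
E
```

```text
top die white [425.2  74.9] [425.2  74.9] [41.7 13.1] 89.4
top die black [425.7  76. ] [425.6  75.1] [72.9 74. ] 88.7
top spacer white [538.4 305.5] [534.9 301.8] [95.2 90.9] 89.4
top spacer black [532.6 300.1] [533.3 300. ] [74.4 73.8] 82.8
top case white [643.7  61.8] [643.6  62.2] [48.2 56.9] 89.4
top case black [643.5  62.2] [643.7  63.2] [73.6 71.1] 89.4
top plate white [635.7 296.7] [635.8 296.8] [119.8  61.6] 84.3
top plate black [633.5 299.1] [635.8 296.7] [133.5  74.7] 84.3
top 0.079 76 z 0.0802 mean [525.2  72.6] rect [525.7  72.9] [43.2 14.9] 10.3
top 0.07 97 z 0.0774 mean [525.3  73.5] rect [525.9  73. ] [44.5 16. ] 11.6
top 0.055 178 z 0.0624 mean [527.8  72.3] rect [526.5  72.9] [40.  46.2] 89.0
top 0.04 255 z 0.0442 mean [529.4  75.3] rect [532.   73.5] [51.9 59.6] 3.3
top 0.014 835 z 0.0171 mean [532.2  68.5] rect [533.9  70. ] [ 62.4 119.7] 9.5
top -0.01 1626 z -0.0007 mean [540.7  69.9] rect [539.2  69.3] [168.4  95.4] 89.3
side die white [426.6  77.1] [426.9  77.5] [41.4 12.7] 87.4
side die black [425.6  74. ] [426.2  75.6] [75.5 74.8] 88.6
side spacer white [534.3 302.5] [533.9 302.6] [34.2 37.9] 63.2
side spacer black [532.5 297.1] [533.6 299.2] [75.1 74.8] 83.2
side case white [645.2  64.1] [645.4  64.4] [45.4 57.2] 90.0
side case black [641.3  58. ] [643.8  62.6] [75.5 74.4] 0.2
side plate white [637.  297.5] [637.5 299.5] [113.7  58.1] 84.3
side plate black [629.6 274.7] [636. 296.] [134.6  75.8] 84.5
side 0.079 75 z 0.0807 mean [526.5  72. ] rect [525.5  72.3] [43.7 16.6] 10.2
side 0.07 123 z 0.0763 mean [522.9  60.2] rect [5.307e+02 3.000e-01] [ 46.4 167.6] 3.2
side 0.055 257 z 0.0636 mean [526.9  29.6] rect [522.1  -2.5] [156.6  46.8] 86.4
side 0.04 224 z 0.0449 mean [527.  58.] rect [531.4  73.6] [50.8 61.4] 3.4
side 0.014 635 z 0.0181 mean [529.9  45.8] rect [529.3  95.7] [ 64.6 172.1] 9.7
side -0.01 3083 z 0.0005 mean [548.8  90.5] rect [554.1  97. ] [224.8 160.7] 63.9
```

```bash
cat > p.py <<'E'
import sys,json,numpy as np
from rig import arm
from scipy.spatial.transform import Rotation as Ro
def plan(*wps,start=None):
    """wps: (x,y,z mm,yaw deg,[step_mm]); rows from measured (or given) pose, always pointing down"""
    o=arm.observe(); p=o["tcp_pos"]*1000; yaw=o["ee_rot"][2]
    if start: p,yaw=np.array(start[:3],float),start[3]
    L=[];T=[]
    for w in wps:
        g=np.array(w[:3],float); step=w[4] if len(w)>4 else 60
        dy=w[3]-yaw; dy=(dy+180)%360-180 if abs(dy)>200 else dy
        n=max(1,int(np.ceil(max(np.linalg.norm(g-p)/step,abs(dy)/10.4))))
        for i in range(n):
            q=p+(g-p)/(n-i); R=Ro.from_euler("xyz",[180,0,yaw],degrees=True)
            d=np.round(R.inv().apply(q-p)/10,2)+0.; a=round(-dy/n,1)
            L.append(d.tolist());T.append([0,0,a]); p=p+R.apply(d*10); yaw-=a
            dy_left=w[3]-yaw
    for i in range(0,len(L),5): print(json.dumps({"linear":L[i:i+5],"turn":T[i:i+5]}))
    print("end",p.round(1),round(yaw,1), "q",arm.observe()["q"].round(0))
E
python3 - <<'E'
from h import *
f=pickle.load(open("top0.pkl","rb")); X,_,px=cloud(f,(150,0,560,300))
H=np.full((12,12),0.)
for i,x in enumerate(range(400,880,40)):
    print(x,[ (lambda s: int(1000*np.percentile(X[s,2],98)) if s.sum()>3 else -1)((X[:,0]*1000>=x)&(X[:,0]*1000<x+40)&(X[:,1]*1000>=y)&(X[:,1]*1000<y+40)) for y in range(360,-161,-40)])
from p import plan
plan((526,73,180,190.5),(525.7,72.8,66,190.5,30))
E
```

```text
400 [1, 66, 68, 68, 2, 20, 17, 5, 5, 3, 15, 20, 108, 94]
440 [1, 61, 68, 65, 2, 20, 2, 5, 5, 3, 2, 73, 81, 83]
480 [2, 4, 5, 5, 2, 12, 18, 62, 80, 18, 2, 70, 623, 592]
520 [2, 4, 5, 5, 2, 9, 18, 78, 82, 20, 2, 66, 624, 592]
560 [2, 3, 5, 3, 3, 9, 2, 7, 18, 19, 2, 67, 623, 593]
600 [4, 5, 6, 5, 4, 12, 2, 4, 6, 4, 154, 334, 599, 592]
640 [2, 5, 5, 5, 4, 21, 2, 5, 6, 5, 172, 299, 546, 80]
680 [2, 2, 6, 2, 2, 30, 24, 24, 23, 23, 24, 244, 495, 2]
720 [8, 8, 8, 2, 2, 40, 44, 24, 24, 24, 24, 241, 397, 314]
760 [7, 7, 5, 2, 2, 39, 55, 79, 81, 81, 81, 284, 376, -1]
800 [25, 21, 2, 2, 2, 38, 125, 124, 82, 126, 81, 317, 268, -1]
840 [23, 25, 14, 1, 2, 56, 164, 162, 159, 161, 157, 266, 244, 150]
{"linear": [[-4.42, -3.29, 0.23], [-4.28, -3.47, 0.23], [-4.13, -3.64, 0.23], [-3.97, -3.82, 0.23], [-3.81, -3.98, 0.23]], "turn": [[0, 0, -2.4], [0, 0, -2.4], [0, 0, -2.4], [0, 0, -2.4], [0, 0, -2.4]]}
{"linear": [[-3.64, -4.13, 0.23], [-3.46, -4.28, 0.23], [-3.28, -4.42, 0.23], [-3.1, -4.56, 0.24], [-2.9, -4.69, 0.23]], "turn": [[0, 0, -2.4], [0, 0, -2.4], [0, 0, -2.4], [0, 0, -2.4], [0, 0, -2.4]]}
{"linear": [[-2.7, -4.8, 0.24], [0.01, 0.0, 2.85], [0.01, 0.0, 2.85], [0.0, -0.01, 2.85], [0.01, 0.0, 2.85]], "turn": [[0, 0, -2.4], [0, 0, 0.0], [0, 0, 0.0], [0, 0, 0.0], [0, 0, 0.0]]}
end [525.7  72.8  66. ] 190.6 q [67. 16. 86.  0. 78. -7.]
```

Call:
apply_moves:
  linear:
    - [-4.42,-3.29,0.23]
    - [-4.28,-3.47,0.23]
    - [-4.13,-3.64,0.23]
    - [-3.97,-3.82,0.23]
    - [-3.81,-3.98,0.23]
  turn:
    - [0,0,-2.4]
    - [0,0,-2.4]
    - [0,0,-2.4]
    - [0,0,-2.4]
    - [0,0,-2.4]
  fingers: [5,5,5,5,5]
  newtons: 20

```text
t: 1.72
tcp_pos: [0.3254, 0.3336, 0.1942]
ee_rot: [180.0, 0.0, 176.3]
ft_force: [0.5, 0.3, -0.4]
opening: 0.0503
grasp_force: 0.0
```

Call:
apply_moves:
  linear:
    - [-3.64,-4.13,0.23]
    - [-3.46,-4.28,0.23]
    - [-3.28,-4.42,0.23]
    - [-3.1,-4.56,0.24]
    - [-2.9,-4.69,0.23]
  turn:
    - [0,0,-2.4]
    - [0,0,-2.4]
    - [0,0,-2.4]
    - [0,0,-2.4]
    - [0,0,-2.4]
  fingers: [5,5,5,5,5]

```text
t: 2.35
tcp_pos: [0.4935, 0.1151, 0.1826]
ee_rot: [180.0, 0.1, -171.7]
ft_force: [0.6, 0.8, -0.7]
opening: 0.0498
grasp_force: 0.0
```

Call:
apply_moves:
  linear:
    - [-2.7,-4.8,0.24]
    - [0,0,2.5]
    - [0,0,2.5]
    - [0,0,0]
    - [0,0,0]
  turn:
    - [0,0,-2.4]
    - [0,0,0]
    - [0,0,0]
    - [0,0,0]
    - [0,0,0]
  fingers: [5,5,5,5,5]

```text
t: 2.98
tcp_pos: [0.5266, 0.0731, 0.1308]
ee_rot: [-180.0, 0.1, -169.4]
ft_force: [0.1, 0.6, 0.2]
opening: 0.0498
grasp_force: 0.0
```

Run:
```python
from p import *
o=arm.observe();print(o["tcp_pos"],o["ee_rot"],o["opening"],o["q"])
from rig import grab_frame
import cv2
f=grab_frame("side");cv2.imwrite("pics/s2.png",f["frame"])
plan((525.7,72.8,66,190.5,15))
```

```text
[0.5265838  0.07314272 0.13082332] [-1.79989391e+02  8.01914017e-02 -1.69385650e+02] 0.049775157229233195 [ 4.04240536e-01  1.51476599e+01  9.83776394e+01  4.11820273e-03
  6.63938986e+01 -1.00211748e+02]
{"linear": [[0.02, 0.0, 1.3], [0.02, 0.0, 1.3], [0.03, -0.01, 1.3], [0.02, 0.0, 1.31], [0.03, -0.01, 1.3]], "turn": [[0, 0, 0.0], [0, 0, 0.0], [0, 0, 0.0], [0, 0, 0.0], [0, 0, 0.0]]}
end [525.7  72.8  66. ] -169.4 q [   0.   15.   98.    0.   66. -100.]
```

View pics/s2.png

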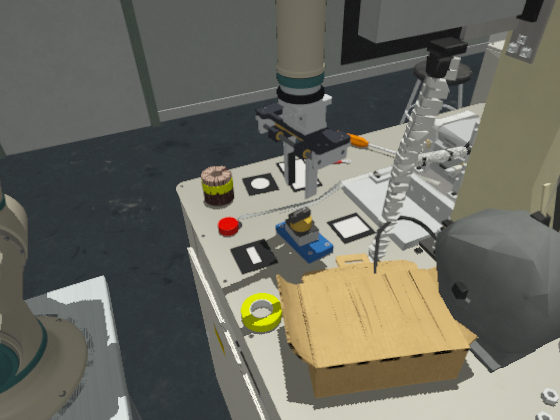

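Call:
apply_moves:
  linear:
    - [0.02,0,1.5]
    - [0.02,0,1.5]
    - [0.03,0,1.5]
    - [0.02,0,1.5]
    - [0.02,0,0.5]
  turn:
    - [0,0,0]
    - [0,0,0]
    - [0,0,0]
    - [0,0,0]
    - [0,0,0]
  fingers: [5,5,5,5,5]

```text
t: 3.65
tcp_pos: [0.5239, 0.0728, 0.0634]
ee_rot: [180.0, -0.1, -169.4]
ft_force: [-0.1, 0.2, -0.9]
opening: 0.0499
grasp_force: 0.0
```

Call:
apply_moves:
  linear:
    - [0,0,0]
    - [0,0,0]
    - [0,0,0]
    - [0,0,0]
    - [0,0,0]
  turn:
    - [0,0,0]
    - [0,0,0]
    - [0,0,0]
    - [0,0,0]
    - [0,0,0]
  fingers: [3,2,1.2,1.2,1.2]

```text
t: 4.28
tcp_pos: [0.5252, 0.073, 0.0654]
ee_rot: [180.0, 0.1, -169.4]
ft_force: [-0.4, 0.4, 2.6]
opening: 0.016
grasp_force: 20.0
```

Run:
```python
from p import *
plan((525.2,73,120,190.6,18),(425.7,75.2,120,88.7),(425.7,75.2,30,88.7,18),start=(525.2,73,65.5,190.6))
```

```text
{"linear": [[0.0, 0.0, -1.36], [0.0, 0.0, -1.36], [0.0, 0.0, -1.37], [0.0, 0.0, -1.36], [0.97, 0.2, 0.0]], "turn": [[0, 0, -0.0], [0, 0, -0.0], [0, 0, -0.0], [0, 0, -0.0], [0, 0, 10.2]]}
{"linear": [[1.0, 0.03, 0.0], [0.98, -0.15, 0.0], [0.94, -0.32, 0.0], [0.87, -0.48, 0.0], [0.77, -0.63, 0.0]], "turn": [[0, 0, 10.2], [0, 0, 10.2], [0, 0, 10.2], [0, 0, 10.2], [0, 0, 10.2]]}
{"linear": [[0.65, -0.75, 0.0], [0.51, -0.86, 0.0], [0.35, -0.94, 0.0], [0.17, -0.98, 0.0], [0.0, 0.0, 1.5]], "turn": [[0, 0, 10.2], [0, 0, 10.2], [0, 0, 10.2], [0, 0, 10.2], [0, 0, -0.0]]}
{"linear": [[0.0, 0.0, 1.5], [0.0, 0.0, 1.5], [0.0, 0.0, 1.5], [0.0, 0.0, 1.5], [0.0, 0.0, 1.5]], "turn": [[0, 0, -0.0], [0, 0, -0.0], [0, 0, -0.0], [0, 0, -0.0], [0, 0, -0.0]]}
end [425.7  75.2  30. ] 88.6 q [   0.   19.  104.    0.   57. -100.]
```

Call:
apply_moves:
  linear:
    - [0,0,-1.36]
    - [0,0,-1.36]
    - [0,0,-1.37]
    - [0,0,-1.36]
    - [0.97,0.2,0]
  turn:
    - [0,0,0]
    - [0,0,0]
    - [0,0,0]
    - [0,0,0]
    - [0,0,10.2]
  fingers: [1.2,1.2,1.2,1.2,1.2]

```text
t: 4.9
tcp_pos: [0.5167, 0.0729, 0.1214]
ee_rot: [180.0, 0.2, -179.9]
ft_force: [-0.5, 0.4, -1.2]
opening: 0.016
grasp_force: 20.0
```

Call:
apply_moves:
  linear:
    - [1.0,0.03,0.0]
    - [0.98,-0.15,0.0]
    - [0.94,-0.32,0.0]
    - [0.87,-0.48,0.0]
    - [0.77,-0.63,0.0]
  turn:
    - [0,0,10.2]
    - [0,0,10.2]
    - [0,0,10.2]
    - [0,0,10.2]
    - [0,0,10.2]
  fingers: [1.2,1.2,1.2,1.2,1.2]

```text
t: 5.52
tcp_pos: [0.4651, 0.074, 0.1202]
ee_rot: [180.0, 0.0, 129.1]
ft_force: [0.4, 0.1, -0.5]
opening: 0.016
grasp_force: 20.0
```

Call:
apply_moves:
  linear:
    - [0.65,-0.75,0.0]
    - [0.51,-0.86,0.0]
    - [0.35,-0.94,0.0]
    - [0.17,-0.98,0.0]
    - [0.0,0.0,1.5]
  turn:
    - [0,0,10.2]
    - [0,0,10.2]
    - [0,0,10.2]
    - [0,0,10.2]
    - [0,0,0]
  fingers: [1.2,1.2,1.2,1.2,1.2]

```text
t: 6.15
tcp_pos: [0.4258, 0.075, 0.1058]
ee_rot: [179.8, -0.0, 88.5]
ft_force: [0.0, 0.4, -1.3]
opening: 0.016
grasp_force: 20.0
```

Call:
apply_moves:
  linear:
    - [0,0,1.5]
    - [0,0,1.5]
    - [0,0,1.5]
    - [0,0,1.0]
    - [0,0,0]
  turn:
    - [0,0,0]
    - [0,0,0]
    - [0,0,0]
    - [0,0,0]
    - [0,0,0]
  fingers: [1.2,1.2,1.2,1.2,1.2]

```text
t: 6.78
tcp_pos: [0.425, 0.0749, 0.0493]
ee_rot: [-179.9, -0.0, 88.6]
ft_force: [0.6, -0.8, -1.4]
opening: 0.0159
grasp_force: 20.0
```

```bash
cat > look.py <<'E'
from h import *; from rig import arm,grab_frame
def bands(f,box,bs,roi=None):
    X,col,px=cloud(f,box)
    for lo,hi in bs:
        s=(X[:,2]>lo)&(X[:,2]<hi)
        if roi: s&=(X[:,0]>roi[0])&(X[:,0]<roi[1])&(X[:,1]>roi[2])&(X[:,1]<roi[3])
        if s.sum()<8: print(lo,s.sum());continue
        P=X[s,:2]*1000; c,sz,a=cv2.minAreaRect(P.astype(np.float32)); print(lo,s.sum(),"z",np.median(X[s,2]).round(4),"mean",P.mean(0).round(1),"rect",np.round(c,1),np.round(sz,1),round(a,1))
E
python3 - <<'E'
from look import *
o=arm.observe();print(o["tcp_pos"],o["ee_rot"])
f=grab_frame("side");cv2.imwrite("pics/s3.png",cv2.resize(f["frame"][130:340,180:400],None,fx=2.8,fy=2.8,interpolation=cv2.INTER_CUBIC))
E
```

```text
[0.42504166 0.07494681 0.04925823] [-1.79939063e+02 -1.87130678e-03  8.85946957e+01]
```

View pics/s3.png

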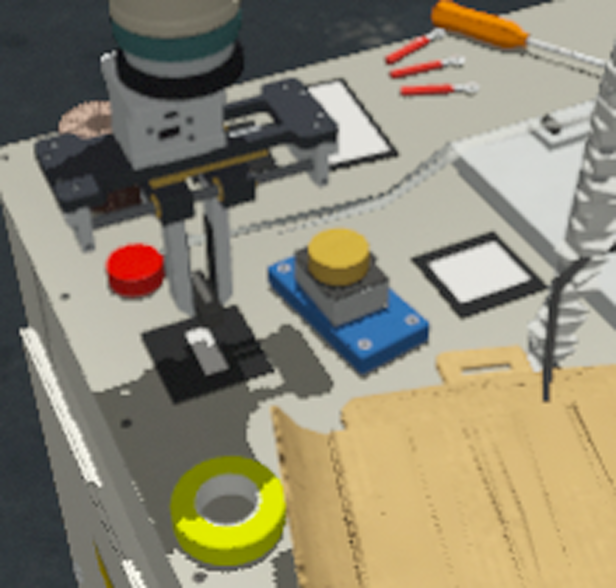

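Call:
apply_moves:
  linear:
    - [0,0,1.5]
    - [0,0,1.5]
    - [0,0,0.8]
    - [0,0,0.3]
    - [0,0,0.2]
  turn:
    - [0,0,0]
    - [0,0,0]
    - [0,0,0]
    - [0,0,0]
    - [0,0,0]
  fingers: [1.2,1.2,1.2,1.2,1.2]

```text
t: 7.45
tcp_pos: [0.4258, 0.075, 0.0067]
ee_rot: [179.9, -0.0, 88.6]
ft_force: [-1.1, -0.1, -1.7]
opening: 0.0159
grasp_force: 20.0
```

Call:
apply_moves:
  linear:
    - [0,0,0.1]
    - [0,0,0]
  turn:
    - [0,0,0]
    - [0,0,0]
  fingers: [1.2,1.2]

```text
t: 7.7
tcp_pos: [0.4256, 0.075, 0.0057]
ee_rot: [180.0, -0.0, 88.6]
ft_force: [-0.7, -0.2, -0.6]
opening: 0.016
grasp_force: 20.0
```

Call:
apply_moves:
  linear:
    - [0,0,0.05]
    - [0,0,0.05]
    - [0,0,0]
  turn:
    - [0,0,0]
    - [0,0,0]
    - [0,0,0]
  fingers: [1.2,1.2,1.2]

```text
t: 8.07
tcp_pos: [0.4256, 0.075, 0.0055]
ee_rot: [180.0, -0.0, 88.6]
ft_force: [-2.6, -0.1, 9.0]
opening: 0.0156
grasp_force: 20.0
```

Call:
apply_moves:
  linear:
    - [0,0,0]
    - [0,0,0]
    - [0,0,-1.5]
    - [0,0,-4]
    - [0,0,-4]
  turn:
    - [0,0,0]
    - [0,0,0]
    - [0,0,0]
    - [0,0,0]
    - [0,0,0]
  fingers: [2.4,3.4,3.4,5,6.5]

```text
t: 8.7
tcp_pos: [0.425, 0.0749, 0.1001]
ee_rot: [-179.9, -0.0, 88.6]
ft_force: [0.4, 0.1, -0.3]
opening: 0.0505
grasp_force: 0.0
```

Run:
```python
from look import *
from p import plan
for n,b in(("top",(260,180,335,222)),("side",(270,200,340,270))):
    f=grab_frame(n); cv2.imwrite(f"pics/{n}4.png",f["frame"]); pickle.dump(f,open(n+"4.pkl","wb"))
    R=(.49,.57,.03,.12)
    bands(f,b,((.056,.07),(.04,.05)),R)
f=pickle.load(open("side4.pkl","rb")); bands(f,(220,220,285,280),((.012,.0195),(.0195,.03)),(.38,.47,.03,.12))
plan((526.5,72.9,100,88.6),(526.5,72.9,52,88.6,15))
```

```text
0.056 0
0.04 0
0.056 293 z 0.0628 mean [527.5  69.9] rect [528.4  72.2] [44.1 42.4] 86.8
0.04 229 z 0.045 mean [526.6  58.9] rect [531.5  73.1] [50.3 59.9] 3.0
0.012 96 z 0.0184 mean [423.6  68. ] rect [425.5  72.5] [45.2 16.3] 87.6
0.0195 66 z 0.0206 mean [425.8  71.9] rect [425.9  72.1] [44.8 14.5] 89.3
{"linear": [[0.01, 4.89, 0.15], [0.01, 4.89, 0.14], [0.0, 0.0, 1.2], [0.0, 0.0, 1.2], [0.0, 0.0, 1.2]], "turn": [[0, 0, 0.0], [0, 0, 0.0], [0, 0, 0.0], [0, 0, 0.0], [0, 0, 0.0]]}
{"linear": [[0.0, 0.0, 1.2]], "turn": [[0, 0, 0.0]]}
end [526.5  72.9  52. ] 88.6 q [  1.   9. 112.   0.  59.   2.]
```

Call:
apply_moves:
  linear:
    - [-0.2,4.9,0]
    - [0,5.3,0]
    - [0,0,1.5]
    - [0,0,1.5]
    - [0,0,1.2]
  turn:
    - [0,0,0]
    - [0,0,0]
    - [0,0,0]
    - [0,0,0]
    - [0,0,0]
  fingers: [6.5,6.5,6.5,6.5,6.5]

```text
t: 9.43
tcp_pos: [0.5247, 0.0706, 0.0555]
ee_rot: [-179.8, 0.0, 88.6]
ft_force: [-0.8, 0.0, 0.1]
opening: 0.0648
grasp_force: 0.0
```

Call:
apply_moves:
  linear:
    - [0,0,0.7]
    - [0,0,0.2]
    - [0,0,0]
  turn:
    - [0,0,0]
    - [0,0,0]
    - [0,0,0]
  fingers: [6.5,6.5,6.5]

```text
t: 9.8
tcp_pos: [0.5274, 0.0705, 0.0488]
ee_rot: [180.0, -0.0, 88.6]
ft_force: [0.3, -0.5, -0.9]
opening: 0.0652
grasp_force: 0.0
```

Call:
apply_moves:
  linear:
    - [0.2,0,0.15]
    - [0,0,0]
    - [0,0,0]
    - [0,0,0]
    - [0,0,0]
  turn:
    - [0,0,0]
    - [0,0,0]
    - [0,0,0]
    - [0,0,0]
    - [0,0,0]
  fingers: [6.5,5,4,4,4]
  newtons: 25

```text
t: 10.42
tcp_pos: [0.5277, 0.0725, 0.0472]
ee_rot: [180.0, -0.0, 88.6]
ft_force: [0.6, -0.2, 0.9]
opening: 0.0432
grasp_force: 25.0
```

Run:
```python
from p import *
plan((527.5,72.7,130,88.6,20),(533.3,300,130,88.6,55),(533.3,300,30,88.6,20),start=(527.5,72.7,47.5,88.6))
```

```text
{"linear": [[0.0, 0.0, -1.65], [0.0, 0.0, -1.65], [0.0, 0.0, -1.65], [0.0, 0.0, -1.65], [0.0, 0.0, -1.65]], "turn": [[0, 0, -0.0], [0, 0, -0.0], [0, 0, -0.0], [0, 0, -0.0], [0, 0, -0.0]]}
{"linear": [[4.55, 0.0, 0.0], [4.55, 0.01, 0.0], [4.55, 0.0, 0.0], [4.54, 0.01, 0.0], [4.55, 0.0, 0.0]], "turn": [[0, 0, -0.0], [0, 0, -0.0], [0, 0, -0.0], [0, 0, -0.0], [0, 0, -0.0]]}
{"linear": [[0.0, 0.0, 1.67], [0.0, 0.0, 1.67], [0.0, 0.0, 1.67], [0.0, 0.0, 1.66], [0.0, 0.0, 1.67]], "turn": [[0, 0, -0.0], [0, 0, -0.0], [0, 0, -0.0], [0, 0, -0.0], [0, 0, -0.0]]}
{"linear": [[0.0, 0.0, 1.66]], "turn": [[0, 0, -0.0]]}
end [533.3 300.   30. ] 88.6 q [  0.  20. 105.   0.  55.   2.]
```

Call:
apply_moves:
  linear:
    - [0,0,-1.65]
    - [0,0,-1.65]
    - [0,0,-1.65]
    - [0,0,-1.65]
    - [0,0,-1.65]
  turn:
    - [0,0,0]
    - [0,0,0]
    - [0,0,0]
    - [0,0,0]
    - [0,0,0]
  fingers: [4,4,4,4,4]

```text
t: 11.05
tcp_pos: [0.5267, 0.0725, 0.1295]
ee_rot: [-179.9, -0.0, 88.6]
ft_force: [0.8, 0.4, -2.9]
opening: 0.0432
grasp_force: 25.0
```

Call:
apply_moves:
  linear:
    - [4.55,0,0]
    - [4.55,0,0]
    - [4.55,0,0]
    - [4.55,0,0]
    - [4.55,0,0]
  turn:
    - [0,0,0]
    - [0,0,0]
    - [0,0,0]
    - [0,0,0]
    - [0,0,0]
  fingers: [4,4,4,4,4]

```text
t: 11.68
tcp_pos: [0.5323, 0.3011, 0.1289]
ee_rot: [-179.9, 0.0, 88.6]
ft_force: [1.0, -0.7, -1.0]
opening: 0.0433
grasp_force: 25.0
```

Call:
apply_moves:
  linear:
    - [0,0,1.8]
    - [0,0,1.8]
    - [0,0,1.8]
    - [0,0,1.8]
    - [0,0,1.8]
  turn:
    - [0,0,0]
    - [0,0,0]
    - [0,0,0]
    - [0,0,0]
    - [0,0,0]
  fingers: [4,4,4,4,4]

```text
t: 12.3
tcp_pos: [0.5323, 0.2996, 0.0383]
ee_rot: [-179.9, 0.0, 88.6]
ft_force: [0.7, -0.7, -1.2]
opening: 0.0434
grasp_force: 25.0
```

Run:
```python
from look import *
o=arm.observe();print(o["tcp_pos"],o["ee_rot"])
f=grab_frame("top"); pickle.dump(f,open("top5.pkl","wb"))
a=f["frame"][125:295,150:390];cv2.imwrite("pics/t5.png",cv2.resize(a,None,fx=3.3,fy=3.3,interpolation=cv2.INTER_CUBIC))
bands(f,(260,180,335,222),((.04,.05),(.014,.022)),(.47,.6,0,.14))
bands(f,(275,225,320,275),((.012,.0195),(.0205,.03)),(.38,.47,.03,.12))
b=(279,231,315,270); g=f["frame"]
print(region(f,g.max(2)<100,b,.003)[1:4])
```

```text
[0.53226351 0.29964418 0.03828905] [-1.79918435e+02  3.45836213e-02  8.86016573e+01]
0.04 614 z 0.0442 mean [530.4  73.3] rect [531.9  73.3] [51.4 60. ] 2.7
0.014 831 z 0.0173 mean [532.1  68.3] rect [533.8  69.9] [ 62.2 119.7] 9.5
0.012 119 z 0.018 mean [425.5  72.8] rect [425.2  71.9] [43.5 15.4] 89.7
0.0205 25 z 0.0231 mean [424.   71.5] rect [422.7  69.1] [32.2 10.8] 89.9
(array([425.40423584,  74.92765808]), (72.48875427246094, 74.31829833984375), 89.36582946777344)
```

View pics/t5.png

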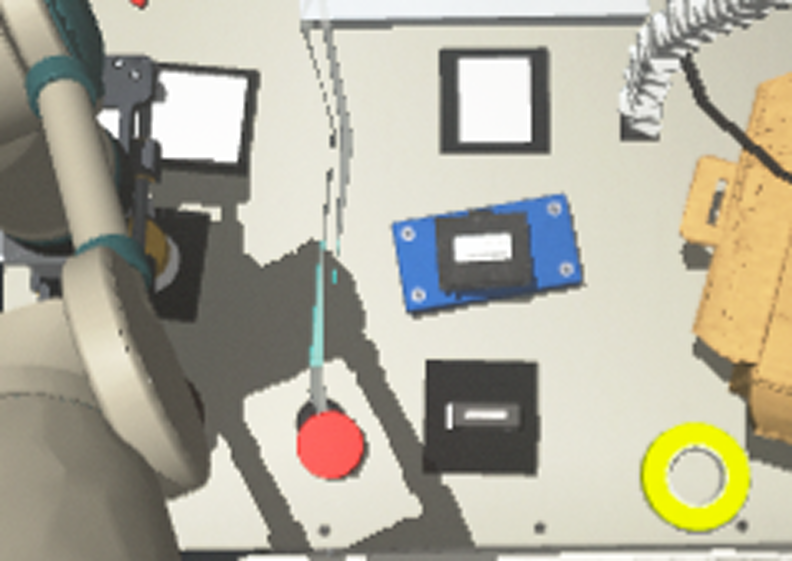

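Call:
apply_moves:
  linear:
    - [0.05,0.1,1.2]
    - [0,0,1.2]
    - [0,0,0.6]
    - [0,0,0.2]
    - [0,0,0]
  turn:
    - [0,0,0]
    - [0,0,0]
    - [0,0,0]
    - [0,0,0]
    - [0,0,0]
  fingers: [4,4,4,4,4]

```text
t: 12.98
tcp_pos: [0.5341, 0.3004, 0.0076]
ee_rot: [180.0, -0.0, 88.6]
ft_force: [-0.7, -0.5, -1.3]
opening: 0.0433
grasp_force: 25.0
```

Call:
apply_moves:
  linear:
    - [0,0,0.08]
    - [0,0,0.06]
    - [0,0,0]
  turn:
    - [0,0,0]
    - [0,0,0]
    - [0,0,0]
  fingers: [4,4,4]

```text
t: 13.35
tcp_pos: [0.5339, 0.3004, 0.0062]
ee_rot: [180.0, -0.0, 88.6]
ft_force: [1.0, 0.4, -2.1]
opening: 0.043
grasp_force: 25.0
```

Call:
apply_moves:
  linear:
    - [0,-0.05,0.08]
    - [0,0,0.05]
    - [0,0,0]
  turn:
    - [0,0,0]
    - [0,0,0]
    - [0,0,0]
  fingers: [4,4,4]

```text
t: 13.72
tcp_pos: [0.5334, 0.3004, 0.0052]
ee_rot: [180.0, -0.0, 88.6]
ft_force: [-1.2, -0.4, 2.6]
opening: 0.043
grasp_force: 25.0
```

Call:
apply_moves:
  linear:
    - [0,0,0]
    - [0,0,0]
    - [0,0,-2]
    - [0,0,-5]
    - [0,0,-5]
  turn:
    - [0,0,0]
    - [0,0,0]
    - [0,0,0]
    - [0,0,0]
    - [0,0,0]
  fingers: [5,6,6,8,8]

```text
t: 14.35
tcp_pos: [0.5332, 0.3003, 0.1255]
ee_rot: [-179.9, 0.0, 88.6]
ft_force: [0.1, 0.7, -1.2]
opening: 0.0766
grasp_force: 0.0
```

Run:
```python
from look import *
from p import plan
f=pickle.load(open("top5.pkl","rb"))
X,col,px=cloud(f,(260,180,335,222)); s=(X[:,2]>.035)&(X[:,2]<.05)
a=np.radians(2.8); D=X[s]*1000-[531.9,73.3,0]; u=D[:,0]*np.cos(a)+D[:,1]*np.sin(a); v=-D[:,0]*np.sin(a)+D[:,1]*np.cos(a)
for lo in range(-32,32,4):
    m=(v>=lo)&(v<lo+4)
    if m.any(): print(lo,u[m].min().round(1),u[m].max().round(1))
X,col,px=cloud(f,(300,60,420,200)); x,y,z=X.T
for xx in range(560,760,20):
    m=(x*1000>xx)&(x*1000<xx+20)&(y>-.1)&(y<.06)&(z>.05)&(z<.6); print(xx, np.percentile(y[m],98).round(3) if m.sum()>3 else None, [(int(1000*z0),(y[m&(z>z0)].max()).round(3)) for z0 in(.1,.2,.3) if (m&(z>z0)).any()])
m=(z>.018)&(z<.03)&(y>0)&(y<.14)&(x>.66);print("platform x min",x[m].min())
plan((531.9,73.3,130,2.8),(531.9,73.3,60,2.8,20))
```

```text
-32 -22.8 22.1
-28 -22.8 22.3
-24 -23.2 20.6
-20 -25.7 20.5
-16 -25.6 20.2
-12 -25.3 20.2
-8 -24.9 24.7
-4 -25.0 25.7
0 -24.3 23.6
4 -23.7 24.3
8 -23.6 20.3
12 -25.6 20.5
16 -25.7 19.9
20 -25.4 20.9
24 -23.3 20.2
28 -23.1 20.5
560 -0.061 []
580 -0.067 []
600 -0.062 [(100, np.float64(-0.058)), (200, np.float64(-0.066)), (300, np.float64(-0.078))]
620 -0.032 [(100, np.float64(-0.031)), (200, np.float64(-0.046)), (300, np.float64(-0.069))]
640 -0.024 [(100, np.float64(-0.025)), (200, np.float64(-0.042)), (300, np.float64(-0.072))]
660 -0.032 [(100, np.float64(-0.029)), (200, np.float64(-0.058))]
680 -0.055 [(100, np.float64(-0.052)), (200, np.float64(-0.064))]
700 -0.063 [(100, np.float64(-0.067)), (200, np.float64(-0.067))]
720 -0.067 [(100, np.float64(-0.066)), (200, np.float64(-0.066))]
740 -0.067 [(100, np.float64(-0.065)), (200, np.float64(-0.065))]
platform x min 0.69695634935703
{"linear": [[-2.52, 0.05, -0.05], [-2.48, 0.46, -0.05], [-2.37, 0.87, -0.05], [-2.19, 1.24, -0.05], [-1.96, 1.59, -0.05]], "turn": [[0, 0, 9.5], [0, 0, 9.5], [0, 0, 9.5], [0, 0, 9.5], [0, 0, 9.5]]}
{"linear": [[-1.67, 1.89, -0.05], [-1.33, 2.14, -0.05], [-0.96, 2.33, -0.05], [-0.57, 2.46, -0.05], [0.0, 0.0, 1.75]], "turn": [[0, 0, 9.5], [0, 0, 9.5], [0, 0, 9.5], [0, 0, 9.5], [0, 0, 0.1]]}
{"linear": [[0.0, 0.0, 1.75], [0.0, 0.0, 1.75], [0.0, 0.0, 1.75]], "turn": [[0, 0, 0.1], [0, 0, 0.1], [0, 0, 0.1]]}
end [531.8  73.3  60. ] 2.7 q [23. 22. 89.  0. 69. 24.]
```

Call:
apply_moves:
  linear:
    - [-2.52,0.05,-0.05]
    - [-2.48,0.46,-0.05]
    - [-2.37,0.87,-0.05]
    - [-2.19,1.24,-0.05]
    - [-1.96,1.59,-0.05]
  turn:
    - [0,0,9.5]
    - [0,0,9.5]
    - [0,0,9.5]
    - [0,0,9.5]
    - [0,0,9.5]
  fingers: [7.6,7.6,7.6,7.6,7.6]

```text
t: 14.98
tcp_pos: [0.5327, 0.1735, 0.1272]
ee_rot: [180.0, -0.0, 40.8]
ft_force: [0.4, 0.4, -0.0]
opening: 0.0762
grasp_force: 0.0
```

Call:
apply_moves:
  linear:
    - [-1.67,1.89,-0.05]
    - [-1.33,2.14,-0.05]
    - [-0.96,2.33,-0.05]
    - [-0.67,2.46,-0.05]
    - [0.0,0.0,1.75]
  turn:
    - [0,0,9.5]
    - [0,0,9.5]
    - [0,0,9.5]
    - [0,0,9.6]
    - [0,0,0]
  fingers: [7.6,7.6,7.6,7.6,7.6]

```text
t: 15.6
tcp_pos: [0.5325, 0.0716, 0.1128]
ee_rot: [180.0, -0.2, 2.8]
ft_force: [-0.2, 0.1, 0.0]
opening: 0.076
grasp_force: 0.0
```

Call:
apply_moves:
  linear:
    - [0.0,0.0,1.75]
    - [0.0,0.0,1.75]
    - [0.0,0.0,1.75]
    - [0,0,0]
    - [0,0,0]
  turn:
    - [0,0,0]
    - [0,0,0]
    - [0,0,0]
    - [0,0,0]
    - [0,0,0]
  fingers: [7.6,7.6,7.6,7.6,7.6]

```text
t: 16.23
tcp_pos: [0.5316, 0.0732, 0.0597]
ee_rot: [-180.0, -0.1, 3.0]
ft_force: [-0.5, 0.4, 0.2]
opening: 0.0761
grasp_force: 0.0
```

Run:
```python
from look import *
from p import plan
o=arm.observe();print(o["tcp_pos"],o["ee_rot"])
f=grab_frame("side");cv2.imwrite("pics/s6.png",cv2.resize(f["frame"][130:340,180:400],None,fx=2.8,fy=2.8,interpolation=cv2.INTER_CUBIC))
plan((530.9,73.3,23,2.8,12))
```

```text
[0.53164037 0.07320515 0.059741  ] [-1.79999547e+02 -5.33715040e-02  2.99532644e+00]
{"linear": [[-0.02, 0.0, 0.92], [-0.02, 0.0, 0.93], [-0.03, -0.01, 0.92], [-0.02, 0.0, 0.93]], "turn": [[0, 0, 0.0], [0, 0, 0.0], [0, 0, 0.0], [0, 0, 0.0]]}
end [530.9  73.3  23. ] 3.0 q [  0.  20. 103.   0.  57.  87.]
```

View pics/s6.png

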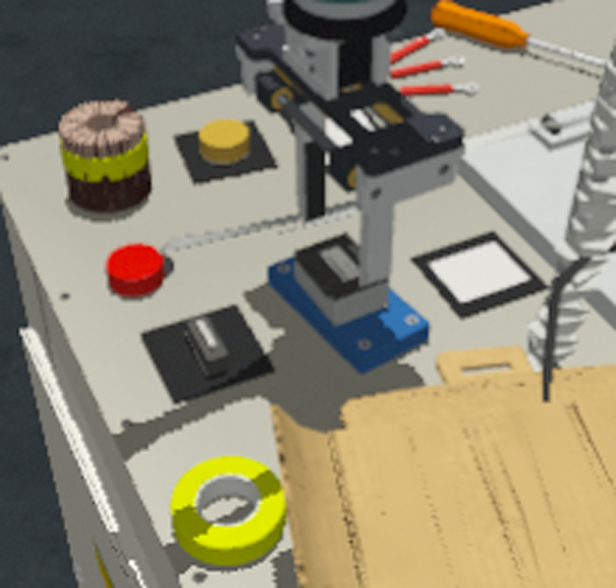

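Spacer sits flat on its mat at (225,142); the fingers straddle the case at (345,275). Descend and grip.

Call:
apply_moves:
  linear:
    - [-0.02,0,1.2]
    - [-0.02,0,1.2]
    - [-0.02,0,1.0]
    - [0,0,0.4]
    - [0,0,0]
  turn:
    - [0,0,0]
    - [0,0,0]
    - [0,0,0]
    - [0,0,0]
    - [0,0,0]
  fingers: [7.6,7.6,7.6,7.6,7.6]

```text
t: 16.9
tcp_pos: [0.5302, 0.0732, 0.0208]
ee_rot: [-180.0, 0.1, 3.0]
ft_force: [-0.6, 0.6, 0.8]
opening: 0.0757
grasp_force: 0.0
```

Call:
apply_moves:
  linear:
    - [0,0,0]
    - [0,0,0]
    - [0,0,0]
    - [0,0,0]
    - [0,0,0]
  turn:
    - [0,0,0]
    - [0,0,0]
    - [0,0,0]
    - [0,0,0]
    - [0,0,0]
  fingers: [6.6,5.5,5.5,5.5,5.5]
  newtons: 20

```text
t: 17.52
tcp_pos: [0.5309, 0.0733, 0.0216]
ee_rot: [-180.0, -0.1, 3.0]
ft_force: [0.5, 0.2, 2.5]
opening: 0.06
grasp_force: 20.0
```

Run:
```python
from p import *
o=arm.observe();p=o["tcp_pos"]*1000
plan((p[0],p[1],90,3,18),(643.7,62.8,90,89.6),(643.7,62.8,50,89.6,20))
```

```text
{"linear": [[0.0, 0.0, -1.71], [0.0, 0.0, -1.71], [0.0, 0.0, -1.71], [0.0, 0.0, -1.71], [1.25, 0.18, 0.0]], "turn": [[0, 0, -0.0], [0, 0, -0.0], [0, 0, -0.0], [0, 0, -0.0], [0, 0, -9.6]]}
{"linear": [[1.2, 0.39, 0.0], [1.12, 0.58, 0.0], [1.0, 0.76, 0.0], [0.86, 0.92, 0.0], [0.7, 1.05, 0.0]], "turn": [[0, 0, -9.6], [0, 0, -9.6], [0, 0, -9.6], [0, 0, -9.6], [0, 0, -9.6]]}
{"linear": [[0.51, 1.15, 0.0], [0.32, 1.21, 0.0], [0.11, 1.25, 0.0], [0.0, 0.0, 1.33], [0.0, 0.0, 1.34]], "turn": [[0, 0, -9.6], [0, 0, -9.6], [0, 0, -9.6], [0, 0, -0.1], [0, 0, -0.1]]}
{"linear": [[0.0, 0.0, 1.33]], "turn": [[0, 0, -0.1]]}
end [643.7  62.8  50. ] 89.7 q [  0.  22. 106.   0.  52.  87.]
```

Call:
apply_moves:
  linear:
    - [0,0,-1.71]
    - [0,0,-1.71]
    - [0,0,-1.71]
    - [0,0,-1.71]
    - [0,0,0]
  turn:
    - [0,0,0]
    - [0,0,0]
    - [0,0,0]
    - [0,0,0]
    - [0,0,-9.6]
  fingers: [5.5,5.5,5.5,5.5,5.5]

```text
t: 18.15
tcp_pos: [0.5312, 0.0731, 0.0907]
ee_rot: [180.0, -0.1, 12.9]
ft_force: [-0.3, -0.3, -1.7]
opening: 0.0601
grasp_force: 20.0
```

Call:
apply_moves:
  linear:
    - [0,0,0]
    - [0,0,0]
    - [0,0,0]
    - [0,0,0]
    - [0,0,0]
  turn:
    - [0,0,-9.6]
    - [0,0,-9.6]
    - [0,0,-9.6]
    - [0,0,-9.6]
    - [0,0,-9.6]
  fingers: [5.5,5.5,5.5,5.5,5.5]

```text
t: 18.77
tcp_pos: [0.5299, 0.0731, 0.0892]
ee_rot: [-179.9, 0.0, 60.9]
ft_force: [0.3, -0.1, -1.1]
opening: 0.0597
grasp_force: 20.0
```

Call:
apply_moves:
  linear:
    - [0,0,0]
    - [0,0,0]
    - [0,0,0]
    - [0,0,0]
  turn:
    - [0,0,-9.6]
    - [0,0,-9.6]
    - [0,0,-9.8]
    - [0,0,0]
  fingers: [5.5,5.5,5.5,5.5]

```text
t: 19.27
tcp_pos: [0.53, 0.0731, 0.0892]
ee_rot: [-179.9, 0.0, 89.5]
ft_force: [-0.1, 0.8, -1.2]
opening: 0.0598
grasp_force: 20.0
```

Run:
```python
from p import *
o=arm.observe();print(o["tcp_pos"],o["ee_rot"],o["opening"])
plan((643.7,62.8,90,89.6,30),(643.7,62.8,40,89.6,18))
```

```text
[0.52999446 0.07310748 0.08922896] [-1.79935956e+02  5.02550876e-03  8.94860550e+01] 0.059833383222258764
{"linear": [[-0.23, 2.84, -0.02], [-0.23, 2.85, -0.02], [-0.23, 2.84, -0.02], [-0.24, 2.85, -0.02], [0.0, 0.0, 1.67]], "turn": [[0, 0, -0.0], [0, 0, -0.0], [0, 0, -0.0], [0, 0, -0.0], [0, 0, -0.0]]}
{"linear": [[0.0, 0.0, 1.67], [0.0, 0.0, 1.66]], "turn": [[0, 0, -0.0], [0, 0, -0.0]]}
end [643.7  62.8  40. ] 89.5 q [  0.  18. 101.  -0.  61.   1.]
```

Call:
apply_moves:
  linear:
    - [-0.23,2.84,0]
    - [-0.23,2.84,0]
    - [-0.23,2.84,0]
    - [-0.23,2.84,0]
    - [0,0,1.6]
  turn:
    - [0,0,0]
    - [0,0,0]
    - [0,0,0]
    - [0,0,0]
    - [0,0,0]
  fingers: [5.5,5.5,5.5,5.5,5.5]

```text
t: 19.9
tcp_pos: [0.6468, 0.0628, 0.0738]
ee_rot: [179.8, 0.0, 89.4]
ft_force: [-0.9, 0.0, -0.6]
opening: 0.0599
grasp_force: 20.0
```

Call:
apply_moves:
  linear:
    - [0,0,1.6]
    - [0,0,1.6]
    - [0,0,1.0]
    - [0,0,0]
    - [0,0,0]
  turn:
    - [0,0,0]
    - [0,0,0]
    - [0,0,0]
    - [0,0,0]
    - [0,0,0]
  fingers: [5.5,5.5,5.5,5.5,5.5]

```text
t: 20.52
tcp_pos: [0.6444, 0.0633, 0.0322]
ee_rot: [179.9, -0.0, 89.6]
ft_force: [-0.2, -0.3, -1.1]
opening: 0.0597
grasp_force: 20.0
```

Run:
```python
from p import *
o=arm.observe();print(o["tcp_pos"],o["ee_rot"],o["opening"])
plan((643.7,62.8,9,89.6,8))
```

```text
[0.64442665 0.0632615  0.0321625 ] [ 1.79939314e+02 -4.98089165e-03  8.95999205e+01] 0.059682672491431804
{"linear": [[-0.02, -0.02, 0.77], [-0.01, -0.03, 0.77], [-0.02, -0.02, 0.78]], "turn": [[0, 0, -0.0], [0, 0, -0.0], [0, 0, -0.0]]}
end [643.7  62.8   9. ] 89.6 q [-1. 29. 91.  0. 60. -0.]
```

Call:
apply_moves:
  linear:
    - [-0.02,-0.03,1.0]
    - [-0.02,-0.03,0.8]
    - [0,0,0.5]
    - [0,0,0.15]
    - [0,0,0.05]
  turn:
    - [0,0,0]
    - [0,0,0]
    - [0,0,0]
    - [0,0,0]
    - [0,0,0]
  fingers: [5.5,5.5,5.5,5.5,5.5]

```text
t: 21.15
tcp_pos: [0.6436, 0.0629, 0.0067]
ee_rot: [180.0, -0.0, 89.6]
ft_force: [-0.3, 0.4, -0.8]
opening: 0.0603
grasp_force: 20.0
```

Call:
apply_moves:
  linear:
    - [0,0,0.06]
    - [0,0,0.04]
    - [0,0,0]
  turn:
    - [0,0,0]
    - [0,0,0]
    - [0,0,0]
  fingers: [5.5,5.5,5.5]

```text
t: 21.52
tcp_pos: [0.6437, 0.0628, 0.0067]
ee_rot: [180.0, -0.0, 89.6]
ft_force: [-2.0, -0.0, 5.0]
opening: 0.0599
grasp_force: 20.0
```

Call:
apply_moves:
  linear:
    - [0,0,0]
    - [0,0,0]
    - [0,0,-2]
    - [0,0,-4]
    - [0,0,-4]
  turn:
    - [0,0,0]
    - [0,0,0]
    - [0,0,0]
    - [0,0,0]
    - [0,0,0]
  fingers: [6.4,6.8,6.8,6.8,7.6]

```text
t: 22.15
tcp_pos: [0.6433, 0.0628, 0.1061]
ee_rot: [-179.9, -0.0, 89.6]
ft_force: [1.0, 0.6, -0.2]
opening: 0.0741
grasp_force: 0.0
```

Run:
```python
from p import *
plan((533.9,69.9,100,99.5),(533.9,69.9,40,99.5,20))
from look import *
f=grab_frame("side"); bands(f,(270,200,340,270),((.014,.022),),(.47,.6,0,.14)); bands(f,(310,190,380,250),((.025,.035),),(.59,.7,0,.12))
```

```text
{"linear": [[0.32, -5.47, 0.3], [0.79, -5.42, 0.31], [0.0, 0.0, 2.0], [0.0, 0.0, 2.0], [0.0, 0.0, 2.0]], "turn": [[0, 0, -5.0], [0, 0, -5.0], [0, 0, 0.0], [0, 0, 0.0], [0, 0, 0.0]]}
end [533.9  69.9  40. ] 99.6 q [-1. 26. 86.  0. 69. -0.]
0.014 1246 z 0.0182 mean [533.1  65.9] rect [534.1  70.6] [ 63.  121.1] 10.2
0.025 463 z 0.0301 mean [642.   60.3] rect [643.2  63.2] [52.5 61.3] 89.6
```

Call:
apply_moves:
  linear:
    - [0.32,-5.47,0.2]
    - [0.79,-5.42,0.2]
    - [0,0,2]
    - [0,0,2]
    - [0,0,2]
  turn:
    - [0,0,-5]
    - [0,0,-5.1]
    - [0,0,0]
    - [0,0,0]
    - [0,0,0]
  fingers: [8,8,8,8,8]

```text
t: 22.82
tcp_pos: [0.5342, 0.0699, 0.0411]
ee_rot: [179.9, 0.0, 99.7]
ft_force: [0.4, -1.1, 1.0]
opening: 0.0802
grasp_force: 0.0
```

Call:
apply_moves:
  linear:
    - [0,0,1.5]
    - [0,0,1.2]
    - [0,0,0.6]
    - [0,0,0.3]
    - [0,0,0]
  turn:
    - [0,0,0]
    - [0,0,0]
    - [0,0,0]
    - [0,0,0]
    - [0,0,0]
  fingers: [8,8,8,8,8]

```text
t: 23.45
tcp_pos: [0.5344, 0.0699, 0.0058]
ee_rot: [180.0, -0.0, 99.7]
ft_force: [-0.7, 0.5, -0.5]
opening: 0.08
grasp_force: 0.0
```

Call:
apply_moves:
  linear:
    - [0,0,0.15]
    - [0,0,0]
    - [0,0,0]
    - [0,0,0]
    - [0,0,0]
  turn:
    - [0,0,0]
    - [0,0,0]
    - [0,0,0]
    - [0,0,0]
    - [0,0,0]
  fingers: [8,7,5.7,5.7,5.7]
  newtons: 40

```text
t: 24.08
tcp_pos: [0.5343, 0.0699, 0.0043]
ee_rot: [180.0, 0.0, 99.7]
ft_force: [0.4, 0.2, 1.9]
opening: 0.0614
grasp_force: 40.0
```

Run:
```python
from p import *
o=arm.observe();p=o["tcp_pos"]*1000
plan((p[0],p[1],110,99.7,22),(635.8,296.6,110,84.3,50),(635.8,296.6,30,84.3,20))
```

```text
{"linear": [[0.0, 0.0, -2.11], [0.0, 0.0, -2.11], [0.0, 0.0, -2.12], [0.0, 0.0, -2.11], [0.0, 0.0, -2.12]], "turn": [[0, 0, 0.0], [0, 0, 0.0], [0, 0, 0.0], [0, 0, 0.0], [0, 0, 0.0]]}
{"linear": [[4.13, 2.76, 0.0], [4.27, 2.54, 0.0], [4.4, 2.3, 0.0], [4.52, 2.06, 0.0], [4.62, 1.82, 0.0]], "turn": [[0, 0, 3.1], [0, 0, 3.1], [0, 0, 3.1], [0, 0, 3.1], [0, 0, 3.1]]}
{"linear": [[0.0, 0.0, 1.6], [0.0, 0.0, 1.6], [0.0, 0.0, 1.6], [0.0, 0.0, 1.6], [0.0, 0.0, 1.6]], "turn": [[0, 0, -0.0], [0, 0, -0.0], [0, 0, -0.0], [0, 0, -0.0], [0, 0, -0.0]]}
end [635.8 296.6  30. ] 84.2 q [  0.  24. 107.   0.  50. -10.]
```

Call:
apply_moves:
  linear:
    - [0,0,-2.12]
    - [0,0,-2.12]
    - [0,0,-2.12]
    - [0,0,-2.12]
    - [0,0,-2.12]
  turn:
    - [0,0,0]
    - [0,0,0]
    - [0,0,0]
    - [0,0,0]
    - [0,0,0]
  fingers: [5.7,5.7,5.7,5.7,5.7]

```text
t: 24.7
tcp_pos: [0.5329, 0.0699, 0.1097]
ee_rot: [-179.8, -0.0, 99.7]
ft_force: [0.1, -0.2, -4.6]
opening: 0.0615
grasp_force: 40.0
```

Call:
apply_moves:
  linear:
    - [4.13,2.76,0.0]
    - [4.27,2.54,0.0]
    - [4.4,2.3,0.0]
    - [4.52,2.06,0.0]
    - [4.62,1.82,0.0]
  turn:
    - [0,0,3.1]
    - [0,0,3.1]
    - [0,0,3.1]
    - [0,0,3.1]
    - [0,0,3.0]
  fingers: [5.7,5.7,5.7,5.7,5.7]

```text
t: 25.32
tcp_pos: [0.635, 0.2976, 0.1084]
ee_rot: [-179.8, 0.1, 84.2]
ft_force: [0.6, -0.9, -4.4]
opening: 0.0614
grasp_force: 40.0
```

Call:
apply_moves:
  linear:
    - [0,0,1.6]
    - [0,0,1.6]
    - [0,0,1.6]
    - [0,0,1.6]
    - [0,0,0]
  turn:
    - [0,0,0]
    - [0,0,0]
    - [0,0,0]
    - [0,0,0]
    - [0,0,0]
  fingers: [5.7,5.7,5.7,5.7,5.7]

```text
t: 25.95
tcp_pos: [0.6341, 0.2953, 0.0442]
ee_rot: [-179.8, 0.1, 84.2]
ft_force: [0.2, -0.1, -5.0]
opening: 0.0616
grasp_force: 40.0
```

Run:
```python
from look import *
from p import plan
o=arm.observe();print(o["tcp_pos"],o["ee_rot"],o["opening"])
f=grab_frame("side");cv2.imwrite("pics/s7.png",cv2.resize(f["frame"][130:340,180:400],None,fx=2.8,fy=2.8,interpolation=cv2.INTER_CUBIC))
plan((635.8,296.6,10,84.3,10))
f=grab_frame("top"); bands(f,(275,225,320,275),((.012,.0205),),(.38,.47,.03,.12)); bands(f,(275,130,325,175),((.025,.035),),(.59,.7,0,.12))
g=f["frame"]; print(region(f,g.max(2)<100,(279,231,315,270),.003)[1:4]); cv2.imwrite("pics/t7.png",cv2.resize(g[125:295,150:390],None,fx=3.3,fy=3.3,interpolation=cv2.INTER_CUBIC))
```

```text
[0.6341143  0.2952925  0.04418955] [-1.79785155e+02  9.96754774e-02  8.42490297e+01] 0.061633472922370675
{"linear": [[0.02, 0.02, 0.89], [0.02, 0.01, 0.88], [0.02, 0.02, 0.89], [0.02, 0.01, 0.88]], "turn": [[0, 0, -0.0], [0, 0, -0.0], [0, 0, -0.0], [0, 0, -0.0]]}
end [635.8 296.6  10. ] 84.3 q [19. 33. 82.  0. 65. 25.]
0.012 133 z 0.0179 mean [425.1  72.1] rect [425.2  72. ] [43.3 15.4] 89.3
0.025 572 z 0.0293 mean [643.1  61.4] rect [643.3  62.2] [49.2 61.1] 88.6
(array([425.43716431,  74.75532532]), (72.8681411743164, 78.6599349975586), 89.34698486328125)
```

View pics/s7.png

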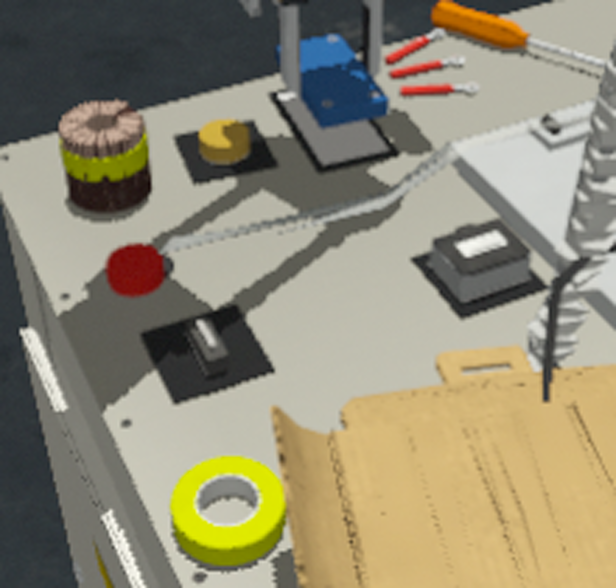

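View pics/t7.png

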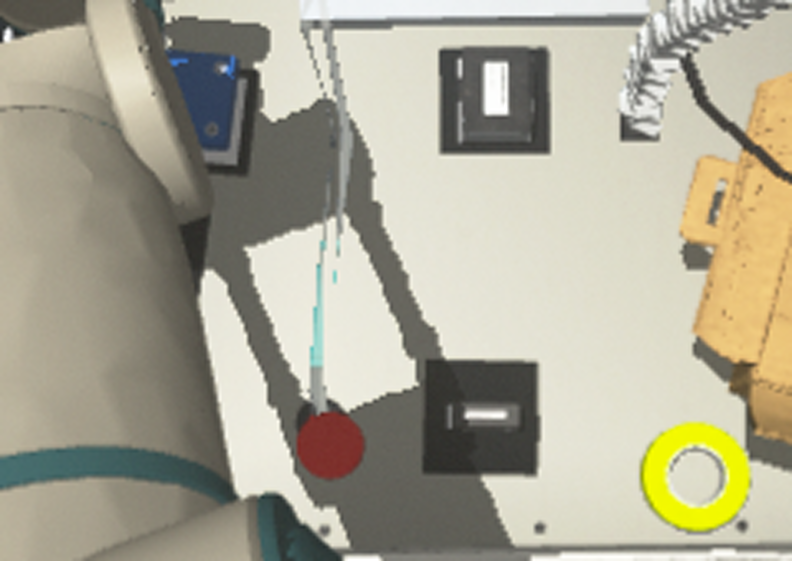

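Call:
apply_moves:
  linear:
    - [0.05,0.05,1.2]
    - [0.05,0.05,1.2]
    - [0,0,0.8]
    - [0,0,0.3]
    - [0,0,0]
  turn:
    - [0,0,0]
    - [0,0,0]
    - [0,0,0]
    - [0,0,0]
    - [0,0,0]
  fingers: [5.7,5.7,5.7,5.7,5.7]

```text
t: 26.68
tcp_pos: [0.6366, 0.2975, 0.0108]
ee_rot: [-180.0, 0.0, 84.3]
ft_force: [-0.0, -0.9, -4.9]
opening: 0.0618
grasp_force: 40.0
```

Call:
apply_moves:
  linear:
    - [-0.07,-0.08,0.15]
    - [0,0,0.1]
    - [0,0,0.05]
    - [0,0,0]
  turn:
    - [0,0,0]
    - [0,0,0]
    - [0,0,0]
    - [0,0,0]
  fingers: [5.7,5.7,5.7,5.7]

```text
t: 27.18
tcp_pos: [0.6358, 0.2969, 0.0083]
ee_rot: [180.0, -0.0, 84.3]
ft_force: [-0.9, 0.5, -4.3]
opening: 0.0614
grasp_force: 40.0
```

Call:
apply_moves:
  linear:
    - [0,0,0.08]
    - [0,0,0.08]
    - [0,0,0]
  turn:
    - [0,0,0]
    - [0,0,0]
    - [0,0,0]
  fingers: [5.7,5.7,5.7]

```text
t: 27.55
tcp_pos: [0.636, 0.2969, 0.0074]
ee_rot: [180.0, -0.0, 84.3]
ft_force: [-0.5, -1.1, 1.5]
opening: 0.0618
grasp_force: 40.0
```

Call:
apply_moves:
  linear:
    - [0,0,0]
    - [0,0,0]
    - [0,0,-2]
    - [0,0,-5]
    - [0,0,-5]
  turn:
    - [0,0,0]
    - [0,0,0]
    - [0,0,0]
    - [0,0,0]
    - [0,0,0]
  fingers: [6.8,7.4,7.4,7.4,5]

```text
t: 28.18
tcp_pos: [0.6359, 0.2968, 0.1275]
ee_rot: [-180.0, 0.0, 84.3]
ft_force: [0.5, 0.1, 0.4]
opening: 0.0671
grasp_force: 0.0
```

Run:
```python
from p import *
plan((425.3,74,120,89),(425.3,74,60,89,20))
```

```text
{"linear": [[-4.04, -3.12, 0.13], [-4.0, -3.18, 0.12], [-3.96, -3.24, 0.13], [-3.91, -3.29, 0.12], [-3.86, -3.34, 0.13]], "turn": [[0, 0, -0.8], [0, 0, -0.8], [0, 0, -0.8], [0, 0, -0.8], [0, 0, -0.8]]}
{"linear": [[-3.82, -3.4, 0.12], [0.0, 0.0, 1.5], [0.0, 0.0, 1.5], [0.0, 0.0, 1.5], [0.0, 0.0, 1.5]], "turn": [[0, 0, -0.8], [0, 0, 0.0], [0, 0, 0.0], [0, 0, 0.0], [0, 0, 0.0]]}
end [425.3  74.   60. ] 89.1 q [19. 29. 76.  0. 75. 25.]
```

Call:
apply_moves:
  linear:
    - [-4.04,-3.12,0.13]
    - [-4.0,-3.18,0.12]
    - [-3.96,-3.24,0.13]
    - [-3.91,-3.29,0.12]
    - [-3.86,-3.34,0.13]
  turn:
    - [0,0,-0.8]
    - [0,0,-0.8]
    - [0,0,-0.8]
    - [0,0,-0.8]
    - [0,0,-0.8]
  fingers: [5,5,5,5,5]

```text
t: 28.8
tcp_pos: [0.4596, 0.1101, 0.1205]
ee_rot: [179.9, 0.0, 88.4]
ft_force: [0.7, -0.4, 1.1]
opening: 0.0501
grasp_force: 0.0
```

Call:
apply_moves:
  linear:
    - [-3.82,-3.4,0.12]
    - [0,0,1.5]
    - [0,0,1.5]
    - [0,0,1.5]
    - [0,0,1.5]
  turn:
    - [0,0,-0.8]
    - [0,0,0]
    - [0,0,0]
    - [0,0,0]
    - [0,0,0]
  fingers: [5,5,5,5,5]

```text
t: 29.42
tcp_pos: [0.4258, 0.074, 0.059]
ee_rot: [179.9, -0.0, 89.1]
ft_force: [0.1, 0.0, 0.0]
opening: 0.0498
grasp_force: 0.0
```

Run:
```python
from look import *
o=arm.observe();print(o["tcp_pos"],o["ee_rot"],o["opening"])
f=grab_frame("top"); g=f["frame"];cv2.imwrite("pics/t8.png",cv2.resize(g[125:295,150:390],None,fx=3.3,fy=3.3,interpolation=cv2.INTER_CUBIC))
bands(f,(160,130,240,180),((.018,.026),),(.55,.7,.2,.39)); bands(f,(165,180,225,230),((.018,.026),),(.49,.58,.25,.35))
print(region(f,g.max(2)<100,(173,183,215,224),.003)[1:4])
```

```text
[0.42584053 0.07395873 0.05900306] [ 1.79903076e+02 -7.82849113e-03  8.90893474e+01] 0.049771309407017655
0.018 1273 z 0.0203 mean [634.8 296.3] rect [635.4 296.8] [120.1  62.2] 83.9
0.018 275 z 0.0202 mean [532.7 300. ] rect [532.5 300.1] [42.  41.6] 36.2
(array([533.27008057, 300.12817383]), (74.38188934326172, 73.75923156738281), 82.79510498046875)
```

View pics/t8.png

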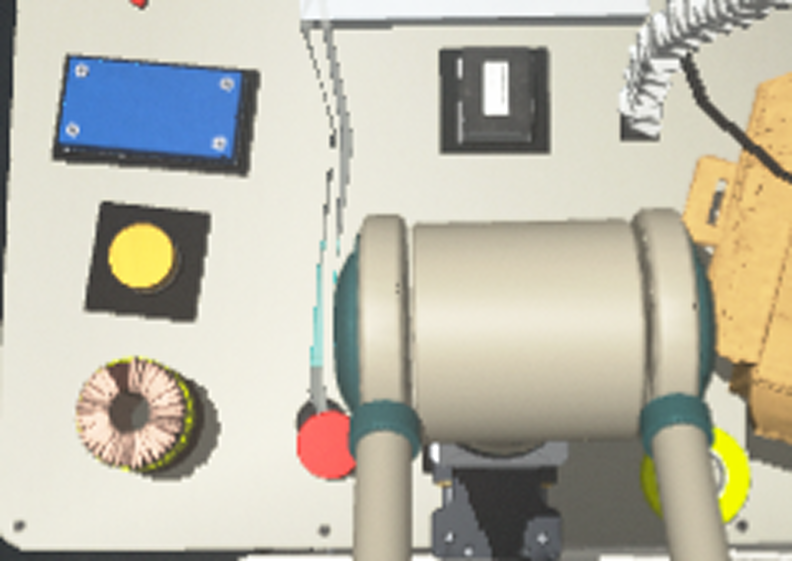

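Call:
apply_moves:
  linear:
    - [0,-0.03,1.8]
    - [0,-0.03,1.8]
    - [0,0,1.2]
    - [0,0,0.5]
    - [0,0,0]
  turn:
    - [0,0,0]
    - [0,0,0]
    - [0,0,0]
    - [0,0,0]
    - [0,0,0]
  fingers: [5,5,5,5,5]

```text
t: 30.1
tcp_pos: [0.4249, 0.074, 0.0061]
ee_rot: [180.0, -0.0, 89.1]
ft_force: [0.5, 0.2, 0.7]
opening: 0.0497
grasp_force: 0.0
```

Call:
apply_moves:
  linear:
    - [0,0,0]
    - [0,0,0]
    - [0,0,0]
    - [0,0,0]
    - [0,0,0]
  turn:
    - [0,0,0]
    - [0,0,0]
    - [0,0,0]
    - [0,0,0]
    - [0,0,0]
  fingers: [3,2,1.2,1.2,1.2]
  newtons: 20

```text
t: 30.72
tcp_pos: [0.4249, 0.074, 0.0062]
ee_rot: [180.0, -0.0, 89.1]
ft_force: [0.2, -0.2, 2.1]
opening: 0.0155
grasp_force: 20.0
```

Call:
apply_moves:
  linear:
    - [0,0,-0.3]
    - [0.14,0.03,0]
    - [0.14,0.02,0]
    - [0,0,0.2]
    - [0,0,0.05]
  turn:
    - [0,0,0]
    - [0,0,0]
    - [0,0,0]
    - [0,0,0]
    - [0,0,0]
  fingers: [1.2,1.2,1.2,1.2,1.2]

```text
t: 31.35
tcp_pos: [0.4249, 0.0768, 0.0063]
ee_rot: [-180.0, -0.0, 89.1]
ft_force: [0.1, -0.2, -2.2]
opening: 0.0157
grasp_force: 20.0
```

Call:
apply_moves:
  linear:
    - [0,0,0.05]
    - [0,0,0.03]
    - [0,0,0]
  turn:
    - [0,0,0]
    - [0,0,0]
    - [0,0,0]
  fingers: [1.2,1.2,1.2]

```text
t: 31.72
tcp_pos: [0.425, 0.0768, 0.0062]
ee_rot: [-180.0, -0.0, 89.1]
ft_force: [-2.0, 0.9, 5.7]
opening: 0.0157
grasp_force: 20.0
```

Contact. Open, lift and move aside to look.

Call:
apply_moves:
  linear:
    - [0,0,0]
    - [0,0,0]
    - [0,0,-1.5]
    - [0,0,-5]
    - [0,0,-5]
  turn:
    - [0,0,0]
    - [0,0,0]
    - [0,0,0]
    - [0,0,0]
    - [0,0,0]
  fingers: [2.4,3.4,3.4,3.4,3.4]

```text
t: 32.35
tcp_pos: [0.4248, 0.0768, 0.1217]
ee_rot: [-179.9, -0.0, 89.1]
ft_force: [2.0, 0.1, -0.3]
opening: 0.0341
grasp_force: 0.0
```

Call:
apply_moves:
  linear:
    - [4,0,-2]
    - [5,0,0]
    - [5,0,0]
    - [5,0,0]
    - [0,0,0]
  turn:
    - [0,0,0]
    - [0,0,0]
    - [0,0,0]
    - [0,0,0]
    - [0,0,0]
  fingers: [3.4,3.4,3.4,3.4,3.4]

```text
t: 32.98
tcp_pos: [0.4282, 0.2697, 0.1405]
ee_rot: [180.0, -0.1, 89.3]
ft_force: [-0.4, 0.0, 0.7]
opening: 0.0341
grasp_force: 0.0
```

Run:
```python
from look import *
f=grab_frame("top"); g=f["frame"];cv2.imwrite("pics/t9.png",cv2.resize(g[125:295,150:390],None,fx=3.3,fy=3.3,interpolation=cv2.INTER_CUBIC))
bands(f,(275,225,320,275),((.012,.0205),),(.38,.47,.03,.12)); print(region(f,g.max(2)<100,(279,231,315,270),.003)[1:4])
```

```text
0.012 130 z 0.0181 mean [424.7  74.6] rect [425.3  74.1] [43.5 15.4] 89.4
(array([425.40423584,  74.92765808]), (72.48875427246094, 74.31829833984375), 89.36582946777344)
```

View pics/t9.png

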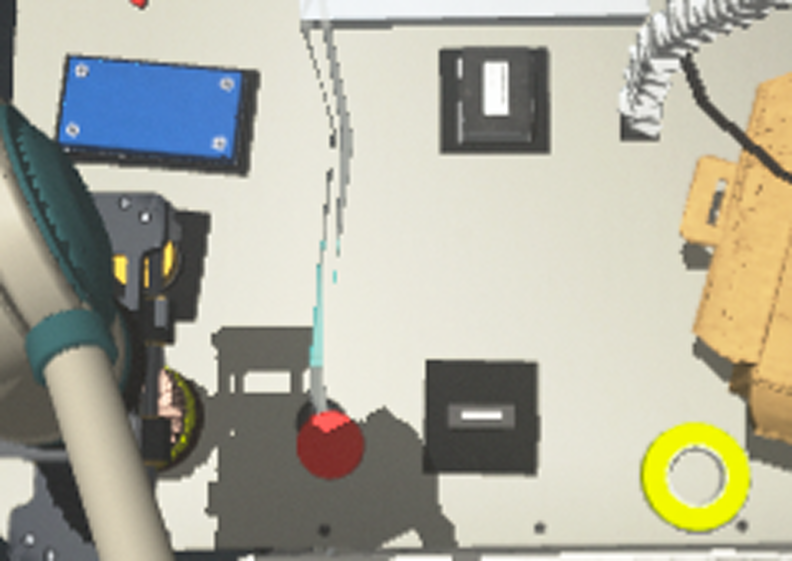

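```bash
python3 -c "
from rig import arm
print(arm.sign_off())"
```

```text
the job is handed in; nothing more can be done
None
```

I took the pile apart from the top down and set all four pieces upright on their mats, then handed the job in at about 33 s. In the last top view, each piece that could be measured was within about 1 mm of its outline; I re-gripped the die once to correct a 3 mm offset. The choke and tape roll were left where they were.

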